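# Put a coupling away and close the parts box

### The arm

A 6-joint arm with a two-finger parallel gripper is mounted at the origin on a cart in front of the work surface, level with it; the furniture and walls round the work are solid. World frame = base frame: x ahead of the robot, y to its left, z up, the work surface at z = 0. Lengths are in m, angles in rad, forces in N, time in s.
With the tool pointing down it reaches from about 0.275 to 1 m from the base axis. Payload 8.4 kg.
Tool frame: the origin (TCP) lies on the centre line of the jaws, within the pads' length; the fingertips stand 17 mm ahead of it and the grasp point (between the pads) lies 2 mm behind it (bot.tcp_to_tips is the z of the fingertips in the tool frame, in m); z points along the fingers, y is the line along which they close (so a half turn about z gives the same grasp; the last joint's range is limited). The gripper opens to 85 mm and grips with 20 to 120 N. Pads are 22 mm wide; open, the fingers measure 114 mm over their backs; the gripper's body (76 mm by 85 mm) begins 54 mm behind the grasp point. The pads swing forward as they close: fully open they stand 13 mm farther back than shut.
Start: joints at [1.174, 0.353, 1.633, -0, 1.155, -0.002], TCP at [0.24, 0.577, 0.248] pointing down, gripper open.
Joint ranges: [-2.63, 2.63], [-0.92, 2.1], [0.06, 2.66], [-1.3, 4.44], [0, 2.69], [-3.02, 3.02]. Speed limits (rad/s): [2.22, 2.22, 2.79, 3.14, 3.14, 3.14].

### API

Orientations are given as a unit quaternion [x, y, z, w].
In Python, from workcell import bot, hand, kinematics, get_obs, vision, hand_in gives the robot as it stands. The module is installed in compiled form; this text tells all that it offers. Calls block until the motion is done:
- bot.reach(position, orientation): joint-space move of the TCP to a pose.
- bot.servo_line(position, ori=None, velocity=0.15): straight line of the TCP; ori=None keeps the orientation; velocity is the mean speed in m/s.
- bot.goto_joints(angles): joint-space move.
- hand.move_gripper(opening, strength=None): finger opening in m; strength is the grip in N (None keeps the last); returns when the fingers have stopped.
- bot.dwell(seconds).
- kinematics.solve_ik(position, orientation): joint angles nearest the present ones, or None.
- get_obs(): the state.
- vision.read_camera(name): name is "side" or "top" or "wrist"; returns a dict with "frame" (384x512x3 uint8, red, green, blue), "intrinsics" (3x3 intrinsics, pixels), "view" (4x4, takes a point from world to camera coordinates). Camera axes: x right, y down, z forward; pixel columns grow to the right and rows downward; lengths in m; the calibration is good to about 2 mm. A picture is of the moment at which its call begins. There is no depth.
A pose or a line that the arm cannot do raises bot.IKError and nothing moves.
- hand_in(): hands the job in; it is judged then, once.
The state is a dict: "time_s": time; "joint_pos": joint angles; "joint_vel": joint speeds; "joint_efforts": joint torques, N m; "position": TCP position; "orientation": TCP orientation; "wrist_force": force on the tool from outside, world axes, zero at the start; "ft_torque": the same for the moment, N m; "gripper_width": finger opening in m; "grip_force": force on a finger pad.
Only numpy, scipy, OpenCV 4.12 (cv2) and the standard library are available. Lean on these libraries where they do the work, as an engineer would, in place of code of your own. Each camera call takes 0.05 s, during which the arm holds its last target. There are 200 camera calls.

### The job

Put the pipe coupling, the straight round sleeve with a band at each end, into the open steel parts box, then close the box with its lid (the plate with the bar handle): lying flat on the rim, centred and lengthways with the box, so that it covers the whole opening.

Things in the scene. Friction and masses are not known exactly. Their poses are not given: they have to be found in the camera images.
- coupling_centre (a point): Centre of the dark iron pipe coupling: straight round sleeve, 44 mm across, 41 mm tall, standing on end, loose, 0.17 kg; point on its axis 20.5 mm above its underside, z up. Grip it across the outside, any direction (bore solid to the touch). It stands in a row, in any order, about 80 mm apart, with a bell reducer (round, pear-shaped, 54 mm) and a rusty union (hexagonal nut, 54 mm).
- parts_box: Open grey steel parts box, fixed to the bench, to the right of the vise. Origin: centre of its underside, at bench height. Outside 118 mm along its x, 138 mm along its y, 54 mm high (z up); walls and floor 4 mm, so inside 110 x 130 mm, 50 mm deep, floor 4 mm and rim 54 mm above the origin.
- lid: The box's loose lid, on the bench behind the vise: flat grey steel plate 140 mm along its x, 160 mm along its y, 5 mm thick, 0.3 kg. Under it a round boss, 76 mm across, 4 mm deep, drops into the box's opening with ample play. Origin: centre of the boss's underside, z up; 50 mm above the box's origin when seated. It fits with its y along the box's y, either way round.
- lid_handle (a point): Centre of the lid's bar handle: a steel bar 90 mm long along the lid's x, 12 mm wide (along y) and 12 mm tall, over the middle of the plate on two posts 76 mm apart. The point is 39 mm above the lid's origin and 30 mm above the plate's upper face (24 mm of room under the bar): 39 mm above the bench at the start, 89 mm above the box's origin when seated. Axes as the lid's.

How it is judged:
On the way:
1. the coupling is inside the open box, on its floor (x of coupling_centre in the frame of parts_box between -0.055 and 0.055 m and y of coupling_centre in the frame of parts_box between -0.065 and 0.065 m and z of coupling_centre in the frame of parts_box between 0.015 and 0.035 m), for 0.2 s.
At the end, for the whole second after the job is handed in: The coupling is inside the box on its floor (standing or lying); the lid lies flat on the rim (within 4 mm of its seated height, tilt under 3.4 degrees), centred within 15 mm, its longer side within 11 degrees of the box's (all of step 1 and horizontal distance between lid_handle and parts_box below 0.015 m and z of lid_handle in the frame of parts_box between 0.084 and 0.093 m and angle between lid_handle's own z axis and vertical below 0.06 rad and angle between the y axis of lid_handle and the y axis of parts_box, either way round below 0.2 rad); the robot touches nothing.
It also fails if it takes over 54 s, if anything falls off the work surface, if the arm or the gripper's body presses on something with over 40 N, if the wrist force passes 120 N, or if a joint passes its speed limit or range.

## Working session

There is one attempt and no reset: what is moved stays moved. The work goes in short steps, each a Python script; the robot and the scene stay as the last script left them, time stands still between calls to the robot, and variables do not carry over. Pictures are saved under pics/ and viewed, at most 10 in all, crops included, and the job is handed in when it is done.

```bash
mkdir -p pics; cat > h.py <<'E'
import numpy as np, cv2
from workcell import bot, hand, kinematics, get_obs, vision, hand_in
def snap(name,fn=None):
    c=vision.read_camera(name)
    if fn: cv2.imwrite('pics/'+fn,c['frame'][:,:,::-1])
    return c
def ray(c,uv,z):
    K,V=np.array(c['intrinsics']),np.array(c['view'])
    R,t=V[:3,:3],V[:3,3]; o=-R.T@t
    d=R.T@np.linalg.solve(K,[uv[0],uv[1],1])
    return o+d*(z-o[2])/d[2]
def proj(c,p):
    K,V=np.array(c['intrinsics']),np.array(c['view'])
    q=K@(V[:3,:3]@np.array(p)+V[:3,3]); return q[:2]/q[2]
def down(yaw): # tool y axis horizontal; yaw=0: tool x=+x world, y=-y
    return np.array([np.cos(yaw/2),np.sin(yaw/2),0,0])
E
python3 - <<'E'
from h import *
import pickle
a=snap('top','top0.png');b=snap('side','side0.png')
pickle.dump((a,b),open('c.pkl','wb'))
for c in(a,b):
    V=c['view'];print(-V[:3,:3].T@V[:3,3],V[2,:3],c['intrinsics'][0])
print(get_obs())
E
```

```text
[ 0.31118352 -0.11192307  1.0944201 ] [ 0.19653244 -0.02098779 -0.98027267] [437.23224245   0.         258.16845743]
[ 0.4222242  -0.86300501  0.48800744] [ 0.1245652   0.85947444 -0.49576929] [370.86556821   0.         255.71046787]
{'time_s': 0.1, 'joint_pos': array([ 1.17356540e+00,  3.53604344e-01,  1.63406580e+00,  5.48180938e-05,
        1.15519311e+00, -2.41261166e-03]), 'joint_vel': array([ 0.00119482, -0.00051492, -0.00142731,  0.00108824, -0.00020725,
       -0.00040869]), 'joint_efforts': array([ 1.05092728e-03, -6.06350255e+01, -3.42818499e+01,  1.03202681e-04,
        4.11343121e-03,  3.82809858e-06]), 'position': array([0.2402344 , 0.57654295, 0.24761826]), 'orientation': array([ 1.96140295e-01,  9.80575637e-01, -6.17682290e-04, -1.50673495e-04]), 'wrist_force': array([-0.00889469, -0.669993  , -1.45150635]), 'ft_torque': array([ 0.01956254, -0.03185033,  0.0582805 ]), 'grip_force': 0.0, 'gripper_width': 0.0857559125334985}
```

View pics/top0.png

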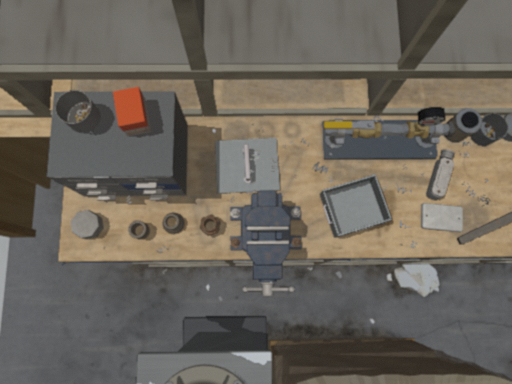

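View pics/side0.png

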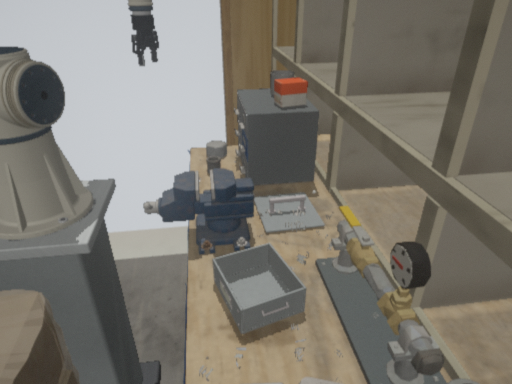

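The top view shows the box at about (356,206), the lid at (249,166) with its handle along the image vertical, and the vise at (267,235). Three candidate fittings stand at (139,230), (172,222) and (210,225). I'll enlarge them.

```bash
python3 - <<'E'
from h import *
import pickle
a,b=pickle.load(open('c.pkl','rb'))
f=a['frame'][:,:,::-1]
A=cv2.resize(f[200:250,70:230],(800,250),interpolation=cv2.INTER_CUBIC)
B=cv2.resize(f[130:250,210:400],(554,350),interpolation=cv2.INTER_CUBIC)
o=np.zeros((600,800,3),np.uint8);o[:250]=A;o[250:,:554]=B
cv2.imwrite('pics/crop1.png',o)
for n,uv,z in [('f1',(139,230),.03),('f2',(172,222),.03),('f3',(210,225),.03),('box',(356,206),.054),('lid',(249,166),.009),('tcp?',(225,330),.25),('visetop',(268,230),.12)]: print(n,ray(a,uv,z).round(3))
print(proj(a,[.24,.577,.248]))
E
```

```text
f1 [0.438 0.156 0.03 ]
f2 [0.457 0.077 0.03 ]
f3 [ 0.449 -0.016  0.03 ]
box [ 0.489 -0.371  0.054]
lid [ 0.603 -0.113  0.009]
tcp? [ 0.225 -0.065  0.25 ]
visetop [ 0.425 -0.154  0.12 ]
[-125.94349696  326.25044145]
```

View pics/crop1.png

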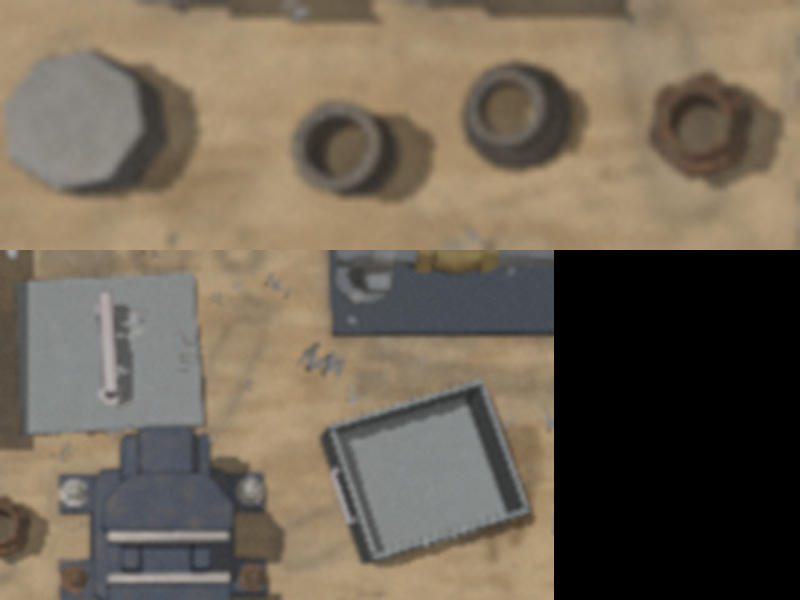

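The coupling is the leftmost fitting in the row, the plain sleeve with its top ring centred at about (138,229). The pear-shaped reducer is in the middle and the union is on the right. Box and lid corners are readable, so I'll compute poses, hover and check from near.

```bash
python3 - <<'E'
from h import *
import pickle
a,b=pickle.load(open('c.pkl','rb'))
s=554/190
def q(pts,z): return np.array([ray(a,(210+x/s,130+(y-250)/s),z)[:2] for x,y in pts])
for n,pts,z in [('box',[(328,430),(482,382),(528,514),(368,560)],.054),('lid',[(24,282),(194,274),(203,424),(27,434)],.009),('bar',[(106,294),(108,395)],.045)]:
    P=q(pts,z); print(n,P.round(3).tolist(),P.mean(0).round(4),np.linalg.norm(P-np.roll(P,-1,0),axis=1).round(3))
    e=P[1]-P[0]; print(' edge ang',np.degrees(np.arctan2(e[1],e[0])), np.degrees(np.arctan2(*(P[2]-P[3])[::-1])) if len(P)>2 else '')
p=ray(a,(138.1,229.4),.041); print(p)
bot.reach([p[0],p[1],.25],down(np.pi/2))
o=get_obs();print(o['time_s'],o['joint_pos'].round(2))
c=snap('wrist','w1.png');print(proj(c,[*p[:2],.041]),-c['view'][:3,:3].T@c['view'][:3,3])
pickle.dump(c,open('w1.pkl','wb'))
E
```

```text
box [[0.525, -0.291], [0.565, -0.423], [0.452, -0.454], [0.416, -0.319]] [ 0.4893 -0.3719] [0.138 0.117 0.14  0.113]
 edge ang -73.04212821568929 -74.75376382344184
lid [[0.67, -0.033], [0.677, -0.185], [0.54, -0.19], [0.532, -0.037]] [ 0.6049 -0.1112] [0.152 0.137 0.153 0.138]
 edge ang -87.51774678277279 -87.15264422709471
bar [[0.647, -0.106], [0.558, -0.107]] [ 0.6027 -0.1069] [0.089 0.089]
 edge ang -179.30808510850503 
[0.43844007 0.15552118 0.041     ]
1.8 [0.34 0.1  1.96 0.   1.08 0.34]
[253.6363198  170.56050755] [0.43856656 0.22247175 0.37547174]
```

View pics/w1.png

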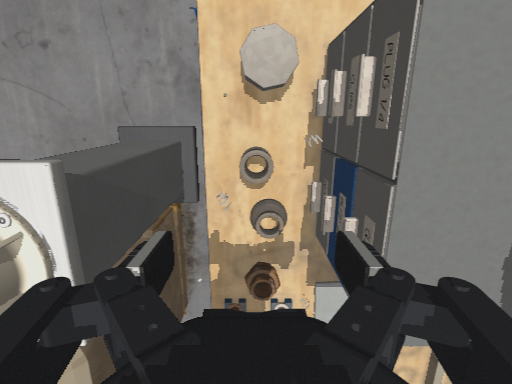

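The wrist view shows the coupling ring centred at about (257,162), the reducer at (268,217) and the union at (263,280). The cabinet handles at about (316,195) are close on the +x side, so I'll check clearance and refine.

```bash
python3 - <<'E'
from h import *
import pickle
c=pickle.load(open('w1.pkl','rb')); a,b=pickle.load(open('c.pkl','rb'))
print('coup',ray(c,(257,162),.041), 'w',ray(c,(240,162),.041)[0]-ray(c,(273.5,162),.041)[0])
print('edges y',ray(c,(257,147),.041)[1],ray(c,(257,188),0)[1])
for z in(.05,.1,.15,.2): print(z,ray(c,(312,195),z).round(3),ray(c,(323,95),z).round(3), ray(c,(322,175),z).round(3))
o=cv2.resize(a['frame'][170:250,50:200,::-1],(750,400),interpolation=cv2.INTER_CUBIC)
cv2.imwrite('pics/crop2.png',o)
print(get_obs()['position'])
E
```

```text
coup [0.44263575 0.1664138  0.041     ] w -0.04188250550563205
edges y 0.18505420459874036 0.12176280724047034
0.05 [0.512 0.126 0.05 ] [0.518 0.245 0.05 ] [0.523 0.152 0.05 ]
0.1 [0.501 0.141 0.1  ] [0.505 0.242 0.1  ] [0.51  0.163 0.1  ]
0.15 [0.489 0.156 0.15 ] [0.493 0.238 0.15 ] [0.497 0.174 0.15 ]
0.2 [0.478 0.171 0.2  ] [0.481 0.235 0.2  ] [0.484 0.184 0.2  ]
[0.43851833 0.1563165  0.25001461]
```

View pics/crop2.png

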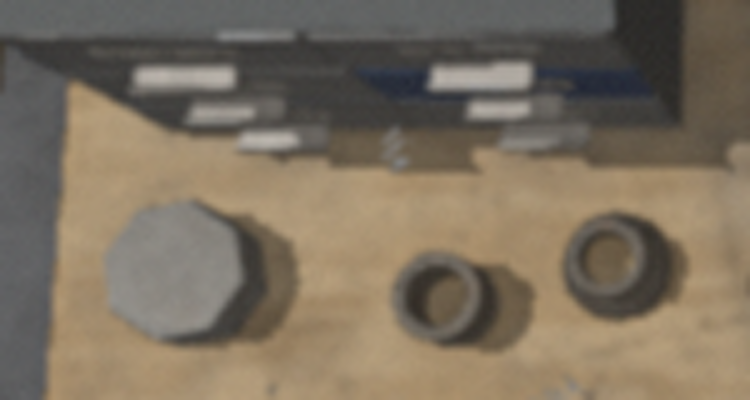

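```bash
python3 - <<'E'
from h import *
import pickle
c=pickle.load(open('w1.pkl','rb')); a,b=pickle.load(open('c.pkl','rb'))
for z in(.03,.06,.1,.15): print(z,ray(a,(155,200.5),z).round(3),ray(c,(312,195),z).round(3))
def sil(c,box):
    x0,x1,y0,y1=box; f=c['frame'][y0:y1,x0:x1]
    hsv=cv2.cvtColor(f,cv2.COLOR_RGB2HSV)
    m=(hsv[...,1]<75).astype(np.uint8)
    n,l,st,ce=cv2.connectedComponentsWithStats(m); i=1+st[1:,4].argmax()
    print(st[i][:2]+[x0,y0],st[i][2:],ce[i]+[x0,y0]); return
sil(c,(228,290,138,198)); sil(a,(124,158,214,248))
# expected silhouette bbox for candidate centres
t=np.linspace(0,2*np.pi,60)
for xy in [(.4385,.1555),(.4426,.1664),(.441,.160)]:
    for cam in(c,a):
        P=np.array([proj(cam,[xy[0]+.022*np.cos(u),xy[1]+.022*np.sin(u),z]) for u in t for z in(0,.041)])
        print(xy,P.min(0).round(1),P.max(0).round(1))
E
python3 - <<'E'
import cv2
f=cv2.imread('pics/w1.png')[130:250,210:330]
cv2.imwrite('pics/crop3.png',cv2.resize(f,(600,600),interpolation=cv2.INTER_NEAREST))
E
```

```text
0.03 [0.511 0.12  0.03 ] [0.516 0.12  0.03 ]
0.06 [0.505 0.113 0.06 ] [0.51  0.129 0.06 ]
0.1 [0.498 0.105 0.1  ] [0.501 0.141 0.1  ]
0.15 [0.488 0.094 0.15 ] [0.489 0.156 0.15 ]
[240 147] [ 34  37 717] [256.0334728  165.81032078]
[128 220] [ 22  19 271] [138.25461255 229.43911439]
(0.4385, 0.1555) [236.2 149.2] [271.1 187.4]
(0.4385, 0.1555) [128.9 220.3] [151.1 240.1]
(0.4426, 0.1664) [239.4 141.2] [274.6 179.2]
(0.4426, 0.1664) [124.4 218.7] [146.7 238.5]
(0.441, 0.16) [238.2 145.9] [273.2 184. ]
(0.441, 0.16) [127.1 219.3] [149.3 239.1]
```

View pics/crop3.png

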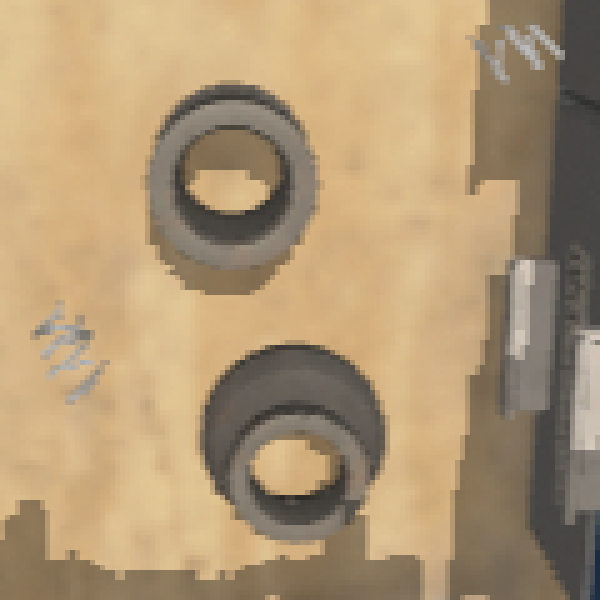

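The coupling's silhouette in both views agrees on about (0.441, 0.159), and the handles' front is at x≈0.51, so there is clearance with the fingers partly open. Now the grasp.

```bash
python3 - <<'E'
from h import *
import pickle
q=down(np.pi/2)
hand.move_gripper(.066,60)
bot.reach([.441,.159,.13],q)
bot.servo_line([.441,.159,.025],velocity=.12)
hand.move_gripper(.03,60)
o=get_obs();print(o['time_s'],o['gripper_width'],o['grip_force'],o['wrist_force'])
bot.servo_line([.435,.159,.28],velocity=.25)
bot.servo_line([.42,.0,.29],velocity=.3)
o=get_obs();print(o['time_s'],o['gripper_width'],o['grip_force'],o['wrist_force'])
bot.reach([.489,-.372,.25],down(.28))
o=get_obs();print(o['time_s'],o['gripper_width'],o['grip_force'],o['wrist_force'],o['joint_pos'])
c=snap('wrist','w2.png');pickle.dump(c,open('w2.pkl','wb'))
E
```

```text
4.1 0.041865157692730685 59.67208440997638 [-1.54007402 -0.34014334  9.566359  ]
5.95 0.04171921591992197 60.778472786187194 [ 0.55005338  0.46021511 -1.70826366]
7.3667 0.04145408904874356 60.80151438829489 [ 0.00375817 -0.12874897 -1.53682525] [-6.50860270e-01  3.34386035e-01  1.65597389e+00  5.54860156e-04
  1.15143299e+00  6.37538244e-01]
```

View pics/w2.png

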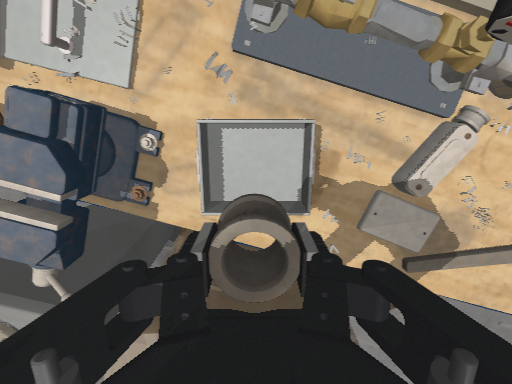

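The coupling is held in the pads at about (253,248). The box rim appears at about (197–316, 121–214), square to the image. I'll lower the coupling into the box and compute the box pose from these rim corners.

```bash
python3 - <<'E'
from h import *
import pickle
c=pickle.load(open('w2.pkl','rb'))
P=np.array([ray(c,p,.054)[:2] for p in [(197,120.5),(316,120.5),(313.5,214),(200,214)]])
print(P.round(3),P.mean(0),np.linalg.norm(P-np.roll(P,-1,0),axis=1),[np.degrees(np.arctan2(*(P[i]-P[j])[::-1])) for i,j in((1,0),(2,3))])
x,y=.489,-.372
bot.servo_line([x,y,.033],velocity=.18)
o=get_obs();print(o['time_s'],o['wrist_force'])
hand.move_gripper(.06)
bot.servo_line([x,y,.16],velocity=.25)
c=snap('wrist');t=snap('top','top2.png');pickle.dump((c,t),open('w3.pkl','wb'))
bot.servo_line([.52,-.25,.30],velocity=.3)
bot.reach([.58,-.112,.30],down(0.0))
o=get_obs();print(o['time_s'],o['joint_pos'])
c=snap('wrist','w4.png');pickle.dump(c,open('w4.pkl','wb'))
o=np.zeros((384,800,3),np.uint8);o[:,:512]=c['frame'][:,:,::-1]
o[:240,512:]=cv2.resize(t['frame'][155:255,300:420,::-1],(288,240),interpolation=cv2.INTER_CUBIC)
cv2.imwrite('pics/m4.png',o)
E
```

```text
[[ 0.53  -0.291]
 [ 0.569 -0.423]
 [ 0.459 -0.459]
 [ 0.419 -0.32 ]] [ 0.49446878 -0.37321442] [0.1373982  0.11482564 0.14376718 0.11478108] [np.float64(-73.83004199315204), np.float64(-73.83467781626221)]
8.775 [-0.44322733 -0.10482081 -2.03620778]
11.275 [-1.94365602e-01  2.57070420e-01  1.65277996e+00 -6.88024374e-04
  1.23469086e+00  1.37581736e+00]
```

View pics/m4.png

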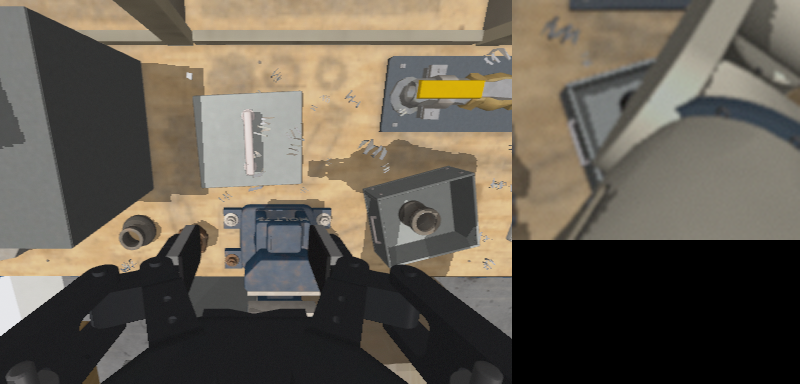

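The coupling stands in the box at about (420,218). The lid corners are near (194,97), (300,91), (302,183) and (205,188), and the bar runs from (248,110) to (250,175). Refining the lid with a mask and checking the vise clearance.

```bash
python3 - <<'E'
from h import *
import pickle
c=pickle.load(open('w4.pkl','rb'));a,b=pickle.load(open('c.pkl','rb'))
f=c['frame'];h=cv2.cvtColor(f,cv2.COLOR_RGB2HSV);roi=np.zeros(f.shape[:2],np.uint8);roi[95:185,225:275]=1
m=((f.min(2)>185)&(roi>0)).astype(np.uint8)
n,l,st,ce=cv2.connectedComponentsWithStats(m);i=1+st[1:,4].argmax();print(st[i],cv2.minAreaRect(np.argwhere(l==i)[:,::-1].astype(np.float32)))
m2=np.zeros_like(roi);m2[85:192,185:312]=1
m2=((h[...,1]<40)&(m2>0)).astype(np.uint8)
m2=cv2.morphologyEx(m2,cv2.MORPH_OPEN,np.ones((5,5)))
n,l2,s2,_=cv2.connectedComponentsWithStats(m2);j=1+s2[1:,4].argmax()
pts=np.argwhere(l2==j)[:,::-1]
W=np.array([ray(c,p,.009)[:2] for p in pts]);r=cv2.minAreaRect((W*1000).astype(np.float32));print('lid',r)
B=np.array([ray(c,p,.045)[:2] for p in np.argwhere(l==i)[:,::-1]]);print('bar',cv2.minAreaRect((B*1000).astype(np.float32)))
P=np.array([ray(c,p,.054)[:2] for p in [(363,189),(474,167),(479,242),(389,265)]]);print('box',P.round(3).tolist(),P.mean(0))
for z in(.05,.08,.1,.13):print(z,ray(a,(266.6,190.7),z).round(3),ray(c,(285,205),z).round(3))
E
```

```text
[241 112  12  63 396] ((247.52871704101562, 142.81558227539062), (62.56019973754883, 8.510359764099121), 84.80557250976562)
lid ((608.0040283203125, -105.54075622558594), (138.80882263183594, 158.5592498779297), 2.589829921722412)
bar ((607.94775390625, -104.67393493652344), (86.04135131835938, 11.535064697265625), 5.171188831329346)
box [[0.545, -0.268], [0.577, -0.419], [0.463, -0.451], [0.424, -0.321]] [ 0.50236981 -0.36496467]
0.05 [ 0.529 -0.155  0.05 ] [ 0.52  -0.159  0.05 ]
0.08 [ 0.523 -0.154  0.08 ] [ 0.53  -0.155  0.08 ]
0.1 [ 0.519 -0.153  0.1  ] [ 0.537 -0.153  0.1  ]
0.13 [ 0.512 -0.152  0.13 ] [ 0.547 -0.149  0.13 ]
```

```bash
python3 - <<'E'
from h import *
x,y=.6075,-.105
bot.reach([x,y,.13],down(.045))
bot.servo_line([x,y,.0375],velocity=.12)
o=get_obs();print(o['time_s'],o['wrist_force'])
hand.move_gripper(0.0,100)
o=get_obs();print(o['time_s'],o['gripper_width'],o['grip_force'],o['wrist_force'])
bot.servo_line([x,y,.28],velocity=.2)
bot.servo_line([.491,-.373,.28],down(.281),velocity=.2)
bot.servo_line([.491,-.373,.13],velocity=.15)
o=get_obs();print(o['time_s'],o['gripper_width'],o['grip_force'],o['wrist_force'],o['ft_torque'],o['position'])
s=snap('side');t=snap('top');w=snap('wrist')
import pickle;pickle.dump((s,t,w),open('w5.pkl','wb'))
o=np.zeros((600,800,3),np.uint8)
o[:384,:512]=w['frame'][:,:,::-1]
o[:288,512:]=cv2.resize(t['frame'][140:260,300:420,::-1],(288,288))
o[384:,:360]=cv2.resize(s['frame'][200:344,180:420,::-1],(360,216))
cv2.imwrite('pics/m5.png',o)
E
```

```text
12.975 [ 0.32537222  1.1963479  -0.04583536]
13.4833 0.00991510317980493 97.86586403846741 [-0.41907533  0.05708508  5.62595693]
17.6083 0.009966945162600663 97.4851906299591 [ 0.18999715 -0.58118975 -3.62321548] [ 0.00652086 -0.02623491  0.00110966] [ 0.4916075  -0.37340649  0.13094035]
```

View pics/m5.png

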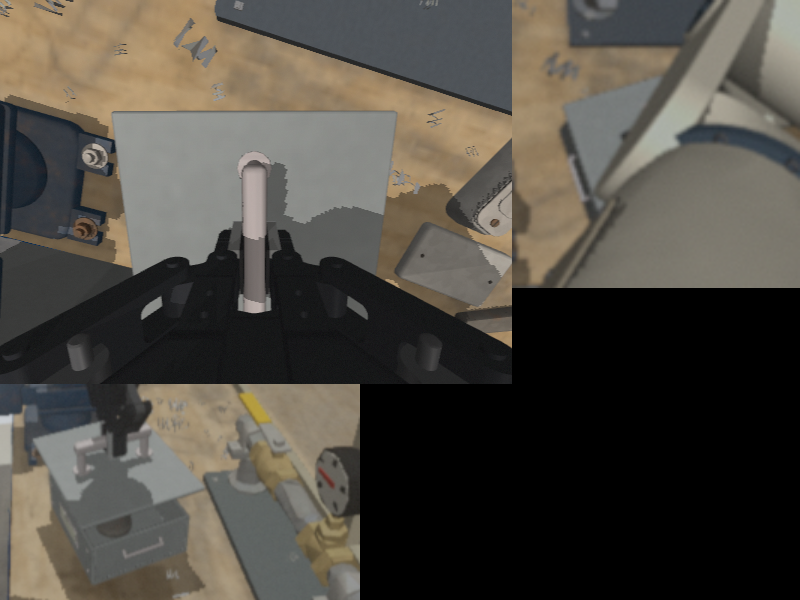

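The lid is held level and square over the box. Its far plate edge runs from (112,112) to (396,112) in the wrist view. I'll compute its offset in the grip and lower with a force check.

```bash
python3 - <<'E'
from h import *
import pickle
s,t,w=pickle.load(open('w5.pkl','rb'))
P=np.array([ray(w,p,.103)[:2] for p in[(112,112),(396.5,112)]]);print(P,np.linalg.norm(P[0]-P[1]))
n=np.array([np.cos(.281),np.sin(.281)]) # lid x axis
C=P.mean(0)-.070*n; off=C-np.array([.4916,-.3734]);print('centre',C,off)
d=np.dot(off,n)*n
d=d if np.linalg.norm(d)<.012 else d*0
g=np.array([.491,-.373])-d;print(g)
bot.servo_line([*g,.13],velocity=.1)
bot.servo_line([*g,.093],velocity=.08)
z=.092
while z>.083:
    bot.servo_line([*g,z],velocity=.02);f=get_obs()['wrist_force'][2]
    if f>2: break
    z-=.001
print(z,f,get_obs()['time_s'])
hand.move_gripper(.04)
bot.servo_line([*g,.2],velocity=.15)
bot.servo_line([.40,-.15,.35],velocity=.3)
bot.goto_joints(get_obs()['joint_pos']+np.array([.9,0,0,0,0,0]))
s=snap('side');t=snap('top');pickle.dump((s,t),open('w6.pkl','wb'));print(get_obs()['time_s'],get_obs()['position'])
o=np.zeros((400,800,3),np.uint8)
o[:,:400]=cv2.resize(t['frame'][150:250,300:400,::-1],(400,400),interpolation=cv2.INTER_CUBIC)
o[:,400:]=cv2.resize(s['frame'][220:340,190:310,::-1],(400,400),interpolation=cv2.INTER_CUBIC)
cv2.imwrite('pics/m6.png',o)
E
```

```text
[[ 0.5363226  -0.28046616]
 [ 0.57949518 -0.42999001]] 0.15563179423207973
centre [ 0.49065439 -0.37464025] [-0.00094561 -0.00124025]
[ 0.49220334 -0.37265267]
0.087 9.117541618438658 20.1167
24.0083 [0.36712759 0.21899889 0.34898466]
```

View pics/m6.png

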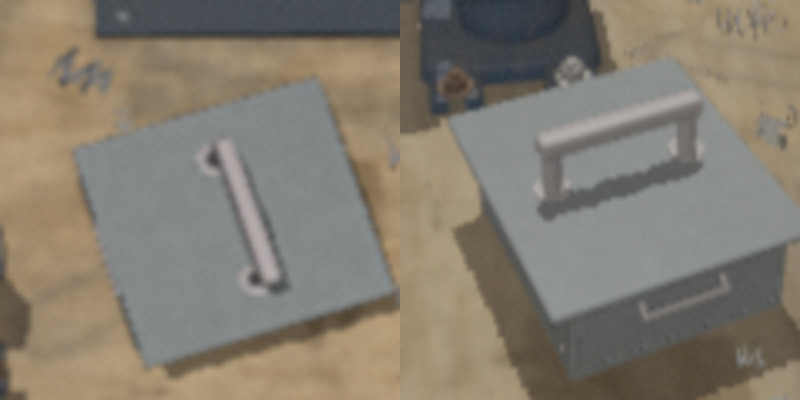

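The lid lies flat on the box and square to it. In the same top camera its centre is about (358.4,205.4), against the box's (356.3,206.0), roughly 5 mm off, and it contacted at the expected height. Handing in.

```bash
python3 -c "
from h import *
print(hand_in())"
```

```text
the job is handed in; nothing more can be done
None
```

The coupling is standing in the box and the lid is seated flat on the rim, about 5 mm off centre (limit 15 mm), with the arm clear; the job was handed in at about 24 s, and the interface returned no verdict.

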